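# Hold the funnel over the open bottle

### The arm

A 6-joint arm with a two-finger parallel gripper is mounted at the origin on a cart in front of the work surface, level with it; the furniture and walls round the work are solid. World frame = base frame: x ahead of the robot, y to its left, z up, the work surface at z = 0. Lengths are in mm, angles in rad, forces in N, time in s.
With the tool pointing down it reaches from about 300 to 775 mm from the base axis. Payload 14.6 kg.
Tool frame: the origin (TCP) lies on the mounting face of the last link; the fingertips stand 199 mm ahead of it and the grasp point (between the pads) lies 180 mm ahead of it; z points along the fingers, y is the line along which they close (so a half turn about z gives the same grasp; the last joint's range is limited). The gripper opens to 94 mm and grips with 3 to 60 N. Pads are 16 mm wide; open, the fingers measure 119 mm over their backs; the gripper's body (75 mm by 177 mm) begins 78 mm behind the grasp point.
Start: joints at [1.197, 0.3, 1.521, -0, 1.321, -0.067], TCP at [166.103, 524.31, 404.646] pointing down, gripper open.
Joint ranges: [-3.03, 3.03], [-0.79, 2.21], [0.23, 2.52], [-1.04, 4.18], [0, 3.07], [-2.55, 2.55]. Speed limits (rad/s): [2.22, 2.22, 2.57, 3.14, 3.14, 3.14].

### API

Orientations are given as [roll, pitch, yaw] about the fixed x, y, z axes, in that order (R = Rz(yaw) Ry(pitch) Rx(roll)).
In Python, from cell import manip gives the robot as it stands. The module is installed in compiled form; this text tells all that it offers.
- The arm moves only by the shell command python3 -m creep 'ROWS' [FORCE]. ROWS is a JSON object of lists of equal length, an entry for each row: "slide": the shift along the world's x, y, z in cm, a list of three; "turn": the turn about the world's z in rad; "claw": the opening, from 0 (shut) to 1 (fully open). A call has 1 to 8 rows; each row shifts and turns the commanded pose from where the row before left it; what a row does not reach is not made up. A row lasts 1/8 s, in which the tool goes at most 62.5 mm and 10.7 degrees, less where a joint would pass 70% of its speed; a pose out of reach is approached as far as the arm can. A call with a gripper value outside its range is refused whole. The fingers move at their own pace and stop on an object; FORCE is the grip in N (left out, the last holds). Time passes only in rows, so rows that do not move let the fingers close. It gives the time, the measured TCP pose, the force, the opening and the grip force at its end, in the units of the state.
- manip.read_state(): the state, without advancing time (a new reading comes with each control period).
- manip.camera(name): name is "scene" or "top" or "wrist"; returns (picture, depth): 420x560x3 uint8, red, green, blue; 420x560 float32, mm along the optical axis (not along the pixel's ray), 0 where there is no reading.
- manip.calibration(name): a dict with "intrinsics" (3x3 intrinsics, pixels), "pose" (4x4, takes a point from camera to world coordinates). Camera axes: x right, y up, looking along -z (the intrinsics and any distortion apply to the point x, -y, -z); pixel columns grow to the right and rows downward; lengths in mm; the calibration is good to about 2 mm. The wrist camera is an equidistant fisheye: a pixel r from the principal point sees the ray r / f radians off the axis. A picture is of the moment at which its call begins: read the wrist's pose just before it. calibration takes no time and is no camera call; for the wrist camera it gives the pose at the moment of the call.
- manip.sign_off(): hands the job in; it is judged then, once.
Trained networks look in the newest picture that a camera, given by its name, has taken for a name from the list of things; names that differ only in an ending like _2 or _b are one class to them, and where a whole thing is asked for, a point or a joint stands for the part that bears it (a point fixed in the world has none). Each returns a list of dicts, best first, with "score" (0 to 1); they miss things now and then, are a little off and sometimes report something else, mostly with a low value. They report only what shows in the picture. A call takes as long as a camera call. They do not tell look-alikes from the thing itself.
- manip.cut_out(query, camera): "mask" (420x560 bool, what is visible of it) and "position" ([column, row] in pixels, amid what is visible of it).
The state is a dict: "clock": time; "joints": joint angles; "qd": joint speeds; "effort": joint torques, N m; "eef_pos": TCP position; "eef_rot": TCP orientation; "wrist_force": force on the tool from outside, world axes, zero at the start; "moment": the same for the moment, N m; "finger_gap": finger opening in mm; "finger_force": force on a finger pad.
Only numpy, scipy, OpenCV 4.12 (cv2) and the standard library are available. Lean on these libraries where they do the work, as an engineer would, in place of code of your own. Each camera call takes 0.05 s, during which the arm holds its last target. There are 200 camera calls.

### The job

I am about to refill the one glass bottle in the tray that has no stopper in it. Lift the steel funnel out of the cup by its handle, carry it clear over the jars, tin and bottles, and hold it for me at that bottle: upright, its spout hanging down the middle of the neck and its cone about a centimetre clear of the rim all round, so that air can escape, without resting on or touching the bottle. Finish while still holding it there; leave the stoppers, bottles, cup and everything else standing where they are.

Things in the scene. Friction and masses are not known exactly. Their poses are not given: they have to be found in the camera images.
- funnel: steel funnel, 81 mm high: spout 12 to 15 mm wide over the lower 32 mm, then a cone widening to 110 mm (resting on a bottle, its tip is 38 mm below the mouth). Origin at the middle of the spout tip, z up its axis. A level handle points along its -x from the rim; black grip 14 mm wide (y), 12 mm high, 74 to 146 mm off the axis. Hangs spout down in the cup
- funnel_grip (a point): point on the middle of the grip's section, a good place to pinch it across its 14 mm width from above: 105 mm from the funnel's axis along its -x and 78.5 mm above the spout tip; axes as the funnel's
- rest_cup: plain pale grey plastic cup, 72 mm wide at the rim, 85 mm high, in which the funnel hangs; loose, 0.16 kg. Origin at the centre of its underside
- tray: dark wooden tray, 114 x 360 x 22 mm, fixed, with a small wire handle at each short end (43 mm high); its floor is 7 mm thick. The bottles stand in a row along its y, 115 mm apart. Origin at the centre of its underside
- bottle_1: one of three alike glass bottles in the tray: 134 mm high, body 63 mm wide, lip 39 mm wide; the neck is a round hole 29 mm wide, open for at least 42 mm down. Empty, 0.34 kg, loose. Origin at the centre of its underside, z up. Two bottles hold a stopper; which one is open differs from start to start
- bottle_2: one of three alike glass bottles in the tray: 134 mm high, body 63 mm wide, lip 39 mm wide; the neck is a round hole 29 mm wide, open for at least 42 mm down. Empty, 0.34 kg, loose. Origin at the centre of its underside, z up. Two bottles hold a stopper; which one is open differs from start to start
- bottle_3: one of three alike glass bottles in the tray: 134 mm high, body 63 mm wide, lip 39 mm wide; the neck is a round hole 29 mm wide, open for at least 42 mm down. Empty, 0.34 kg, loose. Origin at the centre of its underside, z up. Two bottles hold a stopper; which one is open differs from start to start
- bottle_1_mouth (a point): centre of the mouth of bottle_1, level with its rim, 134 mm above its underside (141 mm above the worktop)
- bottle_2_mouth (a point): centre of the mouth of bottle_2, level with its rim, 134 mm above its underside (141 mm above the worktop)
- bottle_3_mouth (a point): centre of the mouth of bottle_3, level with its rim, 134 mm above its underside (141 mm above the worktop)
- stopper_1: one of three alike stoppers: wooden head 40 mm wide, 14 mm high, on a cork plug 25 mm wide, 16 mm long. Origin at the free end of the plug, z from plug to head. In a bottle the head rests on the rim (origin on the bottle's axis, 16 mm below the mouth; top 14 mm above it); the one that is off stands head down on the worktop in front of the tray
- stopper_2: one of three alike stoppers: wooden head 40 mm wide, 14 mm high, on a cork plug 25 mm wide, 16 mm long. Origin at the free end of the plug, z from plug to head. In a bottle the head rests on the rim (origin on the bottle's axis, 16 mm below the mouth; top 14 mm above it); the one that is off stands head down on the worktop in front of the tray
- stopper_3: one of three alike stoppers: wooden head 40 mm wide, 14 mm high, on a cork plug 25 mm wide, 16 mm long. Origin at the free end of the plug, z from plug to head. In a bottle the head rests on the rim (origin on the bottle's axis, 16 mm below the mouth; top 14 mm above it); the one that is off stands head down on the worktop in front of the tray
- pickle_jar: big glass jar with a screw lid, 85 mm across and 132 mm high, standing between the cup and the tray; loose. Origin at the centre of its underside
- food_tin: food tin, 75 mm across and 110 mm high, standing between the cup and the tray; loose. Origin at the centre of its underside
- spice_jar: small spice jar with a dark cap, 44 mm across and 105 mm high, nearest the robot of the three things between the cup and the tray; loose. Origin at the centre of its underside
Things that resemble listed ones, but are neither listed nor needed, are in the scene too. What is shaped like the bottle_3 but green or turquoise is not meant.

How it is judged (in metres and radians):
On the way:
1. the funnel is in the gripper, lifted clear of the cup (z of funnel in the frame of rest_cup above 0.095 m and contact force between funnel and the fingers above 1 N), for 0.2 s.
At the end, for the whole second after the job is handed in: the funnel is held still by the gripper, upright within 0.12 rad, its spout tip within 7 mm of the axis of a bottle's neck and 12 to 35 mm below that mouth (cone 3 to 26 mm above where it would rest on the rim), touching neither a bottle nor any other thing; bottles and cup upright (((horizontal distance between funnel and bottle_1_mouth below 0.007 m and z of funnel in the frame of bottle_1_mouth between -0.035 and -0.012 m) or (horizontal distance between funnel and bottle_2_mouth below 0.007 m and z of funnel in the frame of bottle_2_mouth between -0.035 and -0.012 m) or (horizontal distance between funnel and bottle_3_mouth below 0.007 m and z of funnel in the frame of bottle_3_mouth between -0.035 and -0.012 m)) and angle between funnel's own z axis and vertical below 0.12 rad and contact force between funnel and the fingers above 1 N and contact force between funnel and bottle_1 below 0.1 N and contact force between funnel and bottle_2 below 0.1 N and contact force between funnel and bottle_3 below 0.1 N and contact force between funnel and stopper_1 below 0.1 N and contact force between funnel and stopper_2 below 0.1 N and contact force between funnel and stopper_3 below 0.1 N and contact force between funnel and rest_cup below 0.1 N and contact force between funnel and tray below 0.1 N and contact force between funnel and pickle_jar below 0.1 N and contact force between funnel and food_tin below 0.1 N and contact force between funnel and spice_jar below 0.1 N and linear speed of funnel below 0.02 m/s and angle between each of bottle_1, bottle_2, bottle_3, rest_cup's own z axis and vertical below 0.1 rad); the arm keeps its last pose, push and grip.
It fails at once if a bottle was shifted by more than 12 mm (distance of any of bottle_1, bottle_2, bottle_3 from where it was at the start of the episode above 0.012 m).
It fails at once if a stopper was shifted by more than 15 mm (distance of any of stopper_1, stopper_2, stopper_3 from where it was at the start of the episode above 0.015 m).
It fails at once if the jar, the tin or the spice jar was shifted by more than 15 mm (distance of any of pickle_jar, food_tin, spice_jar from where it was at the start of the episode above 0.015 m).
It fails at once if the cup was shifted by more than 40 mm (distance of rest_cup from where it was at the start of the episode above 0.04 m).
It fails at once if the funnel was pushed against a bottle with more than 4 N (contact force between funnel and bottle_1 above 4 N or contact force between funnel and bottle_2 above 4 N or contact force between funnel and bottle_3 above 4 N).
It also fails if it takes over 43 s, if anything falls off the work surface, if the arm or the gripper's body presses on something with over 40 N, if the wrist force passes 120 N, or if a joint passes its speed limit or range.

## Working session

There is one attempt and no reset: what is moved stays moved. The work goes in short steps, Python scripts to look and compute and a shell command to move; the robot and the scene stay as the last step left them, time stands still between calls to the robot, and variables do not carry over. Pictures are saved under pics/ and viewed, at most 12 in all, crops included, and the job is handed in when it is done.

```bash
mkdir -p pics; cat > h.py <<'E'
import numpy as np, cv2
from cell import manip
def cloud(name,depth):
    c=manip.calibration(name);K=np.array(c["intrinsics"]);T=np.array(c["pose"])
    v,u=np.mgrid[0:420,0:560].astype(float)
    x=(u-K[0,2])/K[0,0];y=(v-K[1,2])/K[1,1]
    P=np.stack([x*depth,-y*depth,-depth],-1)
    W=P@T[:3,:3].T+T[:3,3]; W[depth<=0]=np.nan
    return W
E
python3 - <<'E'
from h import *
s=manip.read_state();print(s["clock"],s["eef_pos"],s["eef_rot"],s["finger_gap"])
ims=[]
for n in("scene","top"):
    p,d=manip.camera(n);W=cloud(n,d);np.savez(n+".npz",p=p,W=W);ims.append(p)
    for q in("funnel","funnel_grip","rest_cup","bottle_1","stopper_1","pickle_jar","food_tin","spice_jar","tray"):
        for r in manip.cut_out(q,n)[:5]:
            m=r["mask"];X=W[m];X=X[~np.isnan(X[:,0])]
            print(n,q,round(r["score"],2),np.round(r["position"]),m.sum(),np.round(np.median(X,0)),np.round(np.percentile(X,2,axis=0)),np.round(np.percentile(X,98,axis=0)))
    cv2.imwrite(f"pics/{n}.png",p[...,::-1])
E
```

```text
0.0 [166.10492409 524.28269977 404.09835195] [-3.14048530e+00 -1.12098035e-04  2.83478347e+00] 93.77692090845159
scene funnel 0.62 [220. 195.] 330 [383. 100.  61.] [367.  86.   3.] [409. 129. 107.]
scene funnel 0.53 [212. 160.] 342 [482. 358. 102.] [356. 276.  11.] [537. 471. 114.]
scene funnel_grip 0.62 [212. 160.] 377 [483. 359. 101.] [357. 276.   4.] [538. 521. 114.]
scene rest_cup 0.6 [214. 173.] 235 [470. 315.  50.] [452. 301.   5.] [507. 349.  84.]
scene rest_cup 0.54 [239. 188.] 592 [471.  91.  69.] [446.  73.   2.] [513. 146. 110.]
scene bottle_1 0.94 [304. 216.] 541 [ 541. -220.   73.] [ 523. -235.   13.] [ 574. -191.  137.]
scene bottle_1 0.9 [323. 230.] 593 [ 537. -332.   73.] [ 520. -349.   11.] [ 573. -302.  136.]
scene bottle_1 0.85 [273. 232.] 630 [ 406. -231.   68.] [ 388. -246.    6.] [ 439. -197.  132.]
scene bottle_1 0.6 [380. 315.] 1068 [ 397. -762.   73.] [ 382. -779.    2.] [ 433. -726.  134.]
scene bottle_1 0.56 [282. 197.] 481 [ 534. -103.   83.] [ 514. -120.    9.] [571. -65. 141.]
scene stopper_1 0.46 [303. 194.] 82 [ 552. -206.  153.] [ 536. -223.   97.] [ 
[... 1193 characters left out ...]
op stopper_1 0.54 [279. 195.] 92 [ 556. -206.  155.] [ 539. -220.  145.] [ 573. -188.  160.]
top stopper_1 0.47 [249. 242.] 63 [394. -85.  19.] [ 379. -100.   11.] [410. -70.  35.]
top stopper_1 0.17 [245. 200.] 258 [546. -89.  93.] [ 516. -117.    6.] [576. -58. 143.]
top pickle_jar 0.61 [195. 182.] 513 [596.  99. 130.] [561.  66.   2.] [638. 143. 137.]
top food_tin 0.59 [196. 217.] 438 [482. 105. 106.] [450.  75.   1.] [519. 145. 113.]
top food_tin 0.59 [134. 218.] 893 [478. 341.  96.] [374. 281.  -1.] [538. 387. 116.]
top spice_jar 0.68 [194. 243.] 179 [391. 104. 103.] [373.  90.   2.] [414. 130. 111.]
top tray 0.97 [275. 207.] 1868 [ 547. -199.    8.] [ 498. -375.    0.] [607. -26.  41.]
```

```bash
python3 - <<'E'
from h import *
a=np.load("scene.npz")["p"];b=np.load("top.npz")["p"]
f=lambda im,r,c,k:cv2.resize(im[r[0]:r[1],c[0]:c[1]],None,fx=k,fy=k,interpolation=cv2.INTER_CUBIC)
A=f(a,(130,280),(170,430),3);B=f(b,(150,270),(80,330),3)
cv2.imwrite("pics/a.png",A[...,::-1]);cv2.imwrite("pics/b.png",B[...,::-1])
E
```

```text
(no output)
```

View pics/a.png

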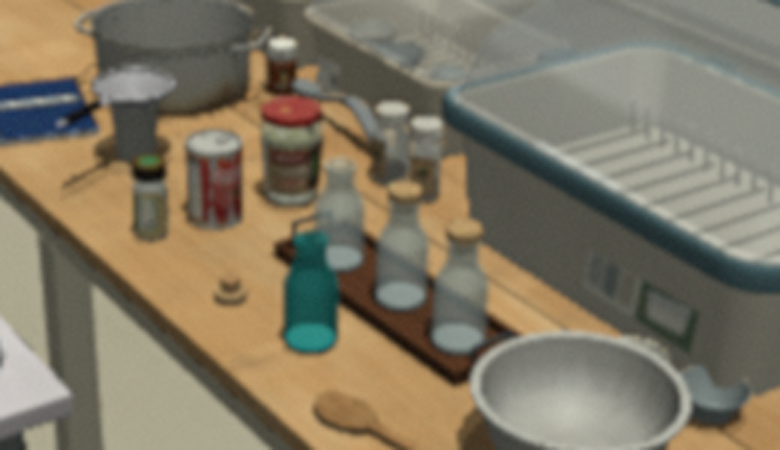

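View pics/b.png

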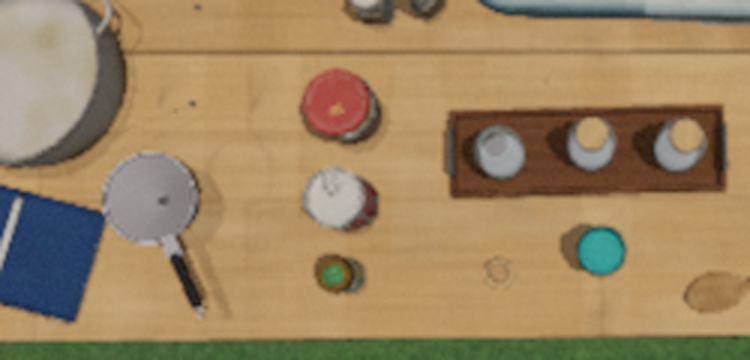

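The open bottle is the leftmost in the tray: top picture about (245,198), crop b (495,145), with a hole at its neck and no wooden head. The candidates that don't fit are the stoppered bottles at top (276,199) and (307,195), the turquoise one at (279,234) and a bottle-like thing at (422,235) outside the tray. The loose stopper is at (246,240). The funnel rim is centred near (130,216), with its grip pointing to (145,250). Next I measure the grip, the funnel axis and the mouth.

```bash
cat >> h.py <<'E'
def toplane(name,uv,z):
    c=manip.calibration(name);K=np.array(c["intrinsics"]);T=np.array(c["pose"])
    uv=np.atleast_2d(uv).astype(float);x=(uv[:,0]-K[0,2])/K[0,0];y=(uv[:,1]-K[1,2])/K[1,1]
    if name=="wrist":
        r=np.hypot(x,y)+1e-9;t=np.tan(r)/r;x,y=x*t,y*t
    d=np.stack([x,-y,-np.ones_like(x)],-1)@T[:3,:3].T
    return T[:3,3]+d*((z-T[2,3])/d[:,2])[:,None]
E
python3 - <<'E'
from h import *
z=np.load("top.npz");p=z["p"].astype(int);W=z["W"]
print(np.round(manip.calibration("top")["pose"],2).tolist())
# black grip
m=np.zeros((420,560),bool);m[215:265,125:160]=1
g=m&(p.max(-1)<75)&(W[...,2]>70)
v,u=np.nonzero(g);X=toplane("top",np.c_[u,v],104);print("grip",g.sum(),np.nanmedian(W[g],0),X.mean(0),X.min(0),X.max(0))
c=X[:,:2]-X[:,:2].mean(0);print("dir",np.linalg.svd(c)[2][0])
# rim disc: grey pixels, saturation low
m=np.zeros((420,560),bool);m[195:235,110:152]=1
g=m&((p.max(-1)-p.min(-1))<28)&(p.min(-1)>95)
v,u=np.nonzero(g);pts=np.c_[u,v].astype(np.int32)
(cx,cy),r=cv2.minEnclosingCircle(pts);print(cx,cy,r,np.median(u),np.median(v),toplane("top",[[cx,cy],[u.mean(),v.mean()]],107),g.sum(),np.nanmedian(W[g],0))
# mouth: points above 120 in bottle region
for n in("top","scene"):
    W=np.load(n+".npz")["W"]
    b=(abs(W[...,0]-548)<40)&(abs(W[...,1]+89)<40)&(W[...,2]>125)
    X=W[b];print(n,len(X),np.round(X.mean(0)),np.round(X.min(0)),np.round(X.max(0)))
# stoppers / tray
W=z["W"]
for y in(-206,-316):
    b=(abs(W[...,0]-553)<40)&(abs(W[...,1]-y)<40)&(W[...,2]>142);X=W[b];print(np.round((X.min(0)+X.max(0))/2),np.round(X.mean(0)))
E
```

```text
[[-0.01, 1.0, -0.09, 381.65], [-1.0, -0.01, 0.01, -190.24], [0.01, 0.09, 1.0, 1511.61], [0.0, 0.0, 0.0, 1.0]]
grip 64 [384.82877067 287.92339522 113.3362346 ] [384.71555313 291.25660047 104.        ] [355.77855962 275.38652377 104.        ] [414.07304511 309.56114381 104.        ]
dir [-0.9006062  -0.43463602]
130.9375 218.375 18.063032150268555 130.0 216.0 [[474.81290604 332.20733139 107.        ]
 [482.44179115 336.46049499 107.        ]] 773 [484.49036616 344.68231711  94.43334931]
top 43 [548. -86. 138.] [ 529. -105.  127.] [566. -69. 147.]
scene 78 [544. -87. 135.] [ 524. -107.  126.] [564. -64. 146.]
[ 556. -202.  153.] [ 556. -203.  155.]
[ 555. -316.  155.] [ 554. -316.  155.]
```

Grip estimate: (389,293,104) with handle direction yaw 0.45. The funnel axis comes out near (484,339), which agrees with the disc. I'll move to a hover above the grip.

```bash
python3 -m creep '{"slide":[[1.6,-1.65,0],[1.6,-1.65,0],[1.6,-1.65,0],[1.6,-1.65,0],[1.6,-1.65,0],[1.6,-1.65,0],[1.6,-1.65,0],[1.6,-1.65,0]],"turn":[-0.17,-0.17,-0.17,-0.17,-0.17,-0.17,-0.17,-0.17],"claw":[1,1,1,1,1,1,1,1]}' 25
python3 -m creep '{"slide":[[1.6,-1.65,0],[1.6,-1.65,0],[1.6,-1.65,0],[1.6,-1.65,0],[1.6,-1.65,0],[1.6,-1.65,0],[0,0,0]],"turn":[-0.17,-0.17,-0.17,-0.17,-0.17,-0.17,0],"claw":[1,1,1,1,1,1,1]}'
python3 - <<'E'
from h import *
s=manip.read_state();print(s["clock"],s["eef_pos"],s["eef_rot"],s["joints"])
c=manip.calibration("wrist");print(np.round(c["pose"],2).tolist(),c["intrinsics"])
p,d=manip.camera("wrist");np.savez("w1.npz",p=p,d=d)
for q in("funnel_grip","funnel"):
    for r in manip.cut_out(q,"wrist")[:2]:print(q,r["score"],r["position"],toplane("wrist",[r["position"]],104))
cv2.imwrite("pics/w1.png",p[...,::-1])
E
```

```text
clock: 2.0
eef_pos: [294.6, 391.7, 404.7]
eef_rot: [3.142, -0.0, 1.469]
wrist_force: [-0.3, -0.2, 0.3]
finger_gap: 94.3
finger_force: 0.0
clock: 2.88
eef_pos: [390.7, 292.6, 404.6]
eef_rot: [3.142, 0.0, 0.453]
wrist_force: [-0.3, 1.6, -0.7]
finger_gap: 94.1
finger_force: 0.0
2.875 [390.68942968 292.63751832 404.63297486] [3.14156254e+00 5.31303477e-06 4.53043671e-01] [ 5.67833540e-01  1.61739830e-01  1.69101370e+00 -3.05139642e-05
  1.28884786e+00  1.68559469e+00]
[[0.44, 0.87, 0.23, 457.68], [-0.9, 0.42, 0.11, 325.21], [0.0, -0.26, 0.97, 383.35], [0.0, 0.0, 0.0, 1.0]] [[325.1922621    0.         286.21905467]
 [  0.         325.1922621  213.76216635]
 [  0.           0.           1.        ]]
funnel_grip 0.95 [284.5, 101.0] [[478.23702814 338.42722353 104.        ]]
funnel 0.59 [288.1, 101.7] [[478.87337135 335.6419649  104.        ]]
```

View pics/w1.png

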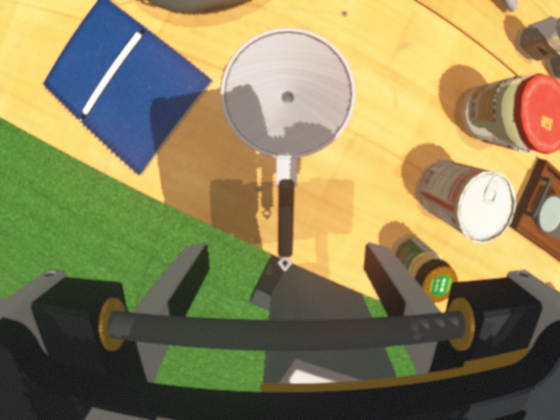

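The wrist picture shows the funnel rim centred at (288,93) and the black grip from (287,181) to (285,256), running between the fingers. I'll refine from these points.

```bash
python3 - <<'E'
from h import *
print(toplane("wrist",[[288,93],[287,181],[285,256]],107))
p=np.load("w1.npz")["p"].astype(int);d=np.load("w1.npz")["d"]
m=np.zeros((420,560),bool);m[178:258,274:300]=1
g=m&(p.max(-1)<70);v,u=np.nonzero(g);X=toplane("wrist",np.c_[u,v],107)[:,:2];c=X.mean(0)
e=np.linalg.svd(X-c,full_matrices=False)[2][0];t=(X-c)@e;print(c,e,np.percentile(t,[1,99]),np.ptp((X-c)@[-e[1],e[0]]))
# rim outline
h=cv2.Canny(np.load("w1.npz")["p"],60,150);print(d[93,288],d[220,286],d[95,240],d[95,335])
m=np.zeros((420,560),bool);m[25:160,215:360]=1
g=(m&((p.max(-1)-p.min(-1))<30)&(p.min(-1)>70)).astype(np.uint8)
ct=max(cv2.findContours(g,0,1)[0],key=cv2.contourArea)[:,0];ct=ct[(ct[:,1]<130)]
X=toplane("wrist",ct,107)[:,:2];X=X[np.abs(np.hypot(*(X-[484,339]).T)-55)<8]
A=np.c_[2*X,np.ones(len(X))];s=np.linalg.lstsq(A,(X**2).sum(1),rcond=None)[0];print("rim",s[:2],np.sqrt(s[2]+s[:2]@s[:2]),len(X))
E
```

```text
[[485.29795014 338.91482301 107.        ]
 [417.37081274 306.43516928 107.        ]
 [354.54130163 277.54202962 107.        ]]<stdin>:5: RuntimeWarning: Mean of empty slice.
  ret = um.true_divide(
Traceback (most recent call last):
IndexError: index 0 is out of bounds for axis 0 with size 0
```

```bash
python3 -m creep '{"slide":[[0,0.15,-1.5],[0,0,-2],[0,0,-2],[0,0,-2],[0,0,-2],[0,0,-1.5],[0,0,-1],[0,0,0]],"turn":[-0.013,0,0,0,0,0,0,0],"claw":[1,1,1,1,1,1,1,1]}'
python3 - <<'E'
from h import *
c=np.load("w1.npz");p,d=c["p"],c["d"];print(d[93,288],d[215:225,286],d[60:64,240],d[95,340],p[220,270:300].max(-1))
p,d=manip.camera("wrist");cv2.imwrite("pics/w2.png",p[...,::-1])
E
```

```text
clock: 4.03
eef_pos: [390.0, 294.9, 284.1]
eef_rot: [3.142, 0.001, 0.442]
wrist_force: [0.3, 0.1, 0.3]
finger_gap: 93.8
finger_force: 0.0
314.1257 [280.4084  280.78183 280.73026 281.3493  282.19733 280.64087 281.87167
 282.15643 283.75388 282.77524] [254.60353 254.6464  255.83371 257.22397] 268.45786 [240 241 241 242 241 241 234 210 146  91  77  80  81  83  84  86  83  84
  85  86  88  89 115 170 220 235 238 239 239 239]
```

View pics/w2.png

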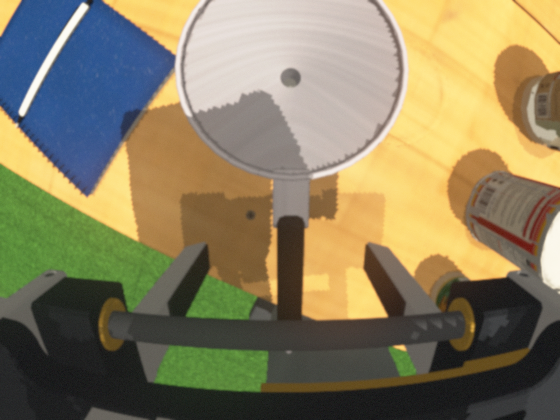

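The grip sits centred between the pads (column 290 against a finger midpoint of about 287), and depth puts its top at about 110 mm, as expected. I'll close on it.

```bash
python3 -m creep '{"slide":[[0,0,0],[0,0,0],[0,0,0],[0,0,0],[0,0,0],[0,0,0],[0,0,0],[0,0,0]],"turn":[0,0,0,0,0,0,0,0],"claw":[0,0,0,0,0,0,0,0]}' 40
python3 -m creep '{"slide":[[0,0,0],[0,0,0],[0,0,0],[0,0,0.5],[0,0,1],[0,0,1.5],[0,0,2],[0,0,2]],"turn":[0,0,0,0,0,0,0,0],"claw":[0,0,0,0,0,0,0,0]}' 40
```

```text
clock: 5.08
eef_pos: [390.1, 294.8, 284.6]
eef_rot: [-3.142, -0.0, 0.442]
wrist_force: [0.6, -0.1, 0.4]
finger_gap: 17.5
finger_force: 0.1
clock: 6.08
eef_pos: [390.0, 294.8, 356.3]
eef_rot: [-3.141, -0.001, 0.442]
wrist_force: [0.0, 0.3, -0.7]
finger_gap: 13.7
finger_force: 39.9
```

```bash
python3 -m creep '{"slide":[[0,0,2],[0,0,2],[0,0,2],[0,0,2],[0,0,1.5],[0,0,0]],"turn":[0,0,0,0,0,0],"claw":[0,0,0,0,0,0]}'
python3 - <<'E'
from h import *
p,d=manip.camera("wrist");cv2.imwrite("pics/w3.png",p[...,::-1]);np.savez("w3.npz",p=p,d=d)
W=manip.calibration("wrist");print(np.round(W["pose"],3).tolist())
p,d=manip.camera("scene");P=cloud("scene",d)
b=(abs(P[...,0]-485)<70)&(abs(P[...,1]-339)<70)&(P[...,2]>120);X=P[b];print(len(X),X.min(0),X.max(0))
cv2.imwrite("pics/s3.png",cv2.resize(p[90:230,130:330,::-1],None,fx=3.5,fy=3.5,interpolation=2))
E
```

```text
clock: 6.82
eef_pos: [390.0, 294.7, 450.8]
eef_rot: [-3.141, -0.002, 0.442]
wrist_force: [-0.0, 0.2, -1.0]
finger_gap: 13.8
finger_force: 39.9
[[0.427, 0.874, 0.231, 457.352], [-0.904, 0.412, 0.11, 326.576], [0.001, -0.256, 0.967, 428.519], [0.0, 0.0, 0.0, 1.0]]
351 [415.26791713 270.0573131  198.72115555] [541.27103546 399.03241907 531.27695572]
```

View pics/w3.png

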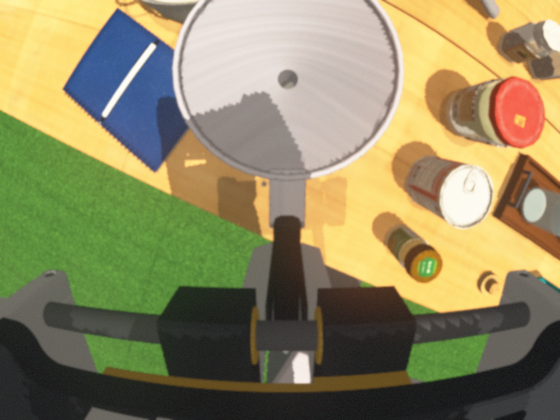

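View pics/s3.png

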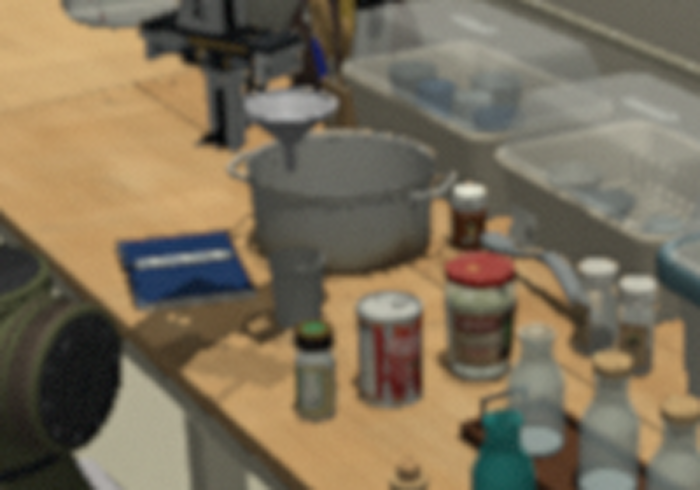

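The funnel is held level and clear of the cup, and the cup hasn't moved. In the wrist picture the rim spans columns 173–402 with the spout hole at (288,79). I'll take the funnel axis relative to the TCP from these.

```bash
cat >> h.py <<'E'
def axis(p,tipz):
    """spout-hole and rim-fit xy estimates of funnel axis"""
    q=p.astype(int).max(-1)
    m=np.zeros(q.shape,bool);m[66:92,274:302]=1
    g=m&(q<125);v,u=np.nonzero(g)
    a=toplane("wrist",[[u.mean(),v.mean()]],tipz+33)[0,:2]
    sat=p.astype(int).max(-1)-p.astype(int).min(-1)
    L=[]
    for r in range(20,150,6):
        row=(sat[r]<45);c=287
        l=c
        while l>0 and row[l-3:l+1].any():l-=1
        k=c
        while k<555 and row[k:k+4].any():k+=1
        L+=[[l,r],[k-1,r]]
    X=toplane("wrist",L,tipz+81)[:,:2];
    from scipy.optimize import least_squares
    s=least_squares(lambda t:np.hypot(*(X-t).T)-55,a,loss="soft_l1",f_scale=1.0)
    return a,s.x,np.round(s.fun,1),(u.mean(),v.mean())
E
python3 - <<'E'
from h import *
p=np.load("w3.npz")["p"];s=manip.read_state();t=s["eef_pos"];print(t)
a=axis(p,t[2]-258.5);print(a)
R=np.array([np.cos(.442),np.sin(.442)]);N=np.array([-R[1],R[0]])
for x in a[:2]:print("off",(x-t[:2]),(x-t[:2])@R,(x-t[:2])@N)
E
```

```text
[390.02377558 294.75773947 449.19836598]
(array([487.3243732 , 337.92773988]), array([484.39580475, 339.07267602]), array([ 7.1,  3.2,  2.4,  3. ,  2.5,  3.1,  2.3,  2.9,  2.2,  2.9,  3.5,
        3.1,  2.3,  2.9,  2.3,  2.4,  2. ,  2.1,  1.9,  2. ,  1.9,  2. ,
        1.6,  1.7,  1.5,  1.6,  8.4,  1.7, 10.6,  1.5, 11.9,  1.4, 12.8,
        1.1, 13.9,  1. , 14.6,  0.7,  0.1,  0.6, -0.1,  0.8, -0.3,  0.4]), (np.float64(290.06), np.float64(78.93)))
off [97.30059762 43.17000041] 106.41569950053122 -2.5988712871465474
off [94.37202917 44.31493655] 104.2583166887749 -0.3112761921310693
```

Funnel axis is TCP + (95.3, 44.2). I'll carry it part way, then measure the mouth from close by.

```bash
python3 -m creep '{"slide":[[0.3,-2,0],[0.6,-4,0],[0.6,-5,0],[0.6,-5,0],[0.6,-5,0],[0.6,-5,0],[0.5,-3,0],[0.2,-1,0]],"turn":[0,0,0,0,0,0,0,0],"claw":[0,0,0,0,0,0,0,0]}'
python3 -m creep '{"slide":[[0,0,0],[0,0,0]],"turn":[0,0],"claw":[0,0]}'
python3 - <<'E'
from h import *
p,d=manip.camera("wrist");cv2.imwrite("pics/w4.png",p[...,::-1]);np.savez("w4.npz",p=p,d=d)
for q in("bottle_1_mouth","bottle_1","stopper_1"):
    for r in manip.cut_out(q,"wrist")[:3]:print(q,r["score"],r["position"],toplane("wrist",[r["position"]],141))
E
```

```text
clock: 7.92
eef_pos: [430.2, -6.4, 448.9]
eef_rot: [-3.141, 0.001, 0.44]
wrist_force: [0.8, -0.2, -1.1]
finger_gap: 13.6
finger_force: 39.9
clock: 8.18
eef_pos: [430.0, -4.3, 449.5]
eef_rot: [-3.141, 0.0, 0.443]
wrist_force: [0.0, -0.1, -0.6]
finger_gap: 13.4
finger_force: 39.9
bottle_1_mouth 0.79 [466.7, 170.5] [[ 545.02401991 -147.55379765  141.        ]]
bottle_1 0.96 [522.7, 213.6] [[ 541.98988201 -244.35658119  141.        ]]
bottle_1 0.88 [403.8, 139.4] [[538.34087874 -72.4122918  141.        ]]
bottle_1 0.85 [430.1, 269.7] [[ 438.27024649 -166.42151251  141.        ]]
stopper_1 0.86 [327.4, 236.6] [[425.16409225 -49.77684596 141.        ]]
stopper_1 0.52 [554.0, 231.7] [[ 548.25736021 -311.4026206   141.        ]]
stopper_1 0.29 [404.0, 138.0] [[539.59601232 -72.15020833 141.        ]]
```

View pics/w4.png

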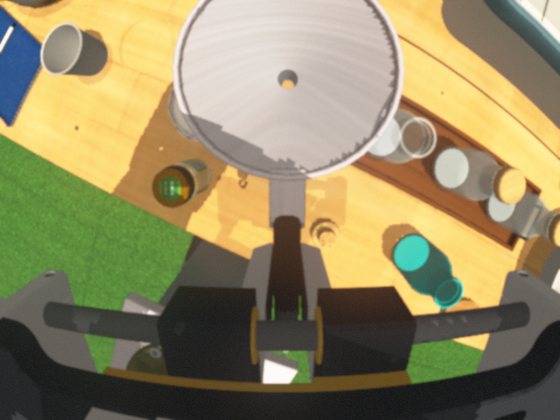

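The open mouth shows as a ring near (418,137). The stoppered neighbours are at (511,185) and (555,230), turquoise at (447,292). I'll confirm in one enlarged crop.

```bash
python3 - <<'E'
from h import *
p=np.load("w4.npz")["p"];c=cv2.resize(p[105:180,385:475],None,fx=8,fy=8,interpolation=2)
for i in range(0,90,10):cv2.putText(c,str(385+i),(i*8,10),0,.35,(255,0,0),1);c[:,i*8]=(c[:,i*8]*.6).astype(np.uint8)
for i in range(0,75,10):cv2.putText(c,str(105+i),(0,i*8+10),0,.35,(255,0,0),1);c[i*8]=(c[i*8]*.6).astype(np.uint8)
cv2.imwrite("pics/c4.png",c[...,::-1])
E
```

```text
(no output)
```

View pics/c4.png

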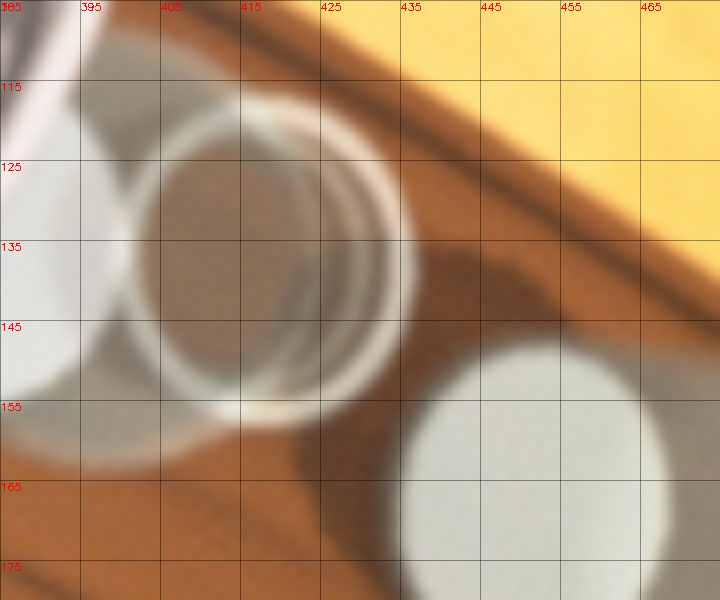

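It is an open ring with nothing in it: outer lip columns 400–436.5, rows 117–158, centre (418.3,137.5).

```bash
python3 - <<'E'
from h import *
X=toplane("wrist",[[418.3,137.5],[400,137],[436.5,138],[418,117],[418,158]],141)
print(np.round(X,1), np.linalg.norm(X[1]-X[2]),np.linalg.norm(X[3]-X[4]),X[1:].mean(0))
print(toplane("wrist",[[511,185]],155))
d=np.load("w4.npz")["d"];s=manip.read_state();print(s["eef_pos"])
z=np.load("top.npz");W=z["W"];p=z["p"].astype(int)
b=(abs(W[...,0]-548)<45)&(abs(W[...,1]+89)<45)&(W[...,2]>128);v,u=np.nonzero(b);print(toplane("top",[[u.mean(),v.mean()],[(u.min()+u.max())/2,(v.min()+v.max())/2]],139),u.min(),u.max(),v.min(),v.max())
for y in(-206,-316):
    b=(abs(W[...,0]-555)<40)&(abs(W[...,1]-y)<40)&(W[...,2]>145);v,u=np.nonzero(b);print(toplane("top",[[u.mean(),v.mean()]],155))
# funnel in wrist cam: height from depth at grip/rim
P=np.load("w4.npz");c=manip.calibration("wrist");T=np.array(c["pose"]);K=np.array(c["intrinsics"])
for u,v in((288,172),(179,68),(399,68),(286,195)):
    x=(u-K[0,2])/K[0,0];y=(v-K[1,2])/K[1,1];r=np.hypot(x,y);t=np.tan(r)/r;D=d[v,u]
    print(u,v,D,(T@[x*t*D,-y*t*D,-D,1])[:3]-s["eef_pos"])
E
```

```text
[[ 547.   -84.7  141. ]
 [ 538.5  -68.2  141. ]
 [ 555.9 -101.8  141. ]
 [ 563.9  -75.7  141. ]
 [ 529.9  -93.5  141. ]] 37.7969468198043 38.37748505682789 [547.05027578 -84.79457489 141.        ]
[[ 557.01703207 -197.38046857  155.        ]]
[430.05424805  -4.57779874 449.66131601]
[[548.05604639 -85.90441204 139.        ]
 [547.44644504 -86.84805047 139.        ]] 240 250 192 202
[[ 556.16790822 -202.82201828  155.        ]]
[[ 554.20508544 -315.67566969  155.        ]]
288 172 154.69206 [  49.39522873   22.3665037  -175.94712248]
179 68 141.8192 [  74.29854123   92.90870658 -176.60620058]
399 68 140.38272 [ 120.0046115    -3.7678238  -175.04903397]
286 195 158.58649 [  38.63260605   18.33567022 -176.94483277]
```

Rim height checks out, so tip z = TCP − 257. With the mouth at (547.3,−85.5), I move to above it.

```bash
python3 -m creep '{"slide":[[0.3,-1.5,0],[0.4,-2.5,0],[0.5,-3,0],[0.5,-3,0],[0.3,-1.5,0],[0.2,-1,0],[0,0,0],[0,0,0]],"turn":[0,0,0,0,0,0,0,0],"claw":[0,0,0,0,0,0,0,0]}'
python3 - <<'E'
from h import *
s=manip.read_state();print(s["eef_pos"],s["eef_pos"][:2]+np.array([95.4,44]))
p,d=manip.camera("wrist")
q,_=manip.camera("scene")
A=cv2.resize(q[120:240,240:360],None,fx=4,fy=4,interpolation=2);B=cv2.resize(p[50:110,255:325],None,fx=8,fy=8,interpolation=2)[:480]
cv2.imwrite("pics/s5.png",np.hstack([A[:,:300],B[:,:500]])[...,::-1])
t,d=manip.camera("top");W=cloud("top",d)
b=(abs(W[...,0]-547)<75)&(abs(W[...,1]+86)<75)&(W[...,2]>240)&(W[...,2]<290);v,u=np.nonzero(b)
print(len(u),u.min(),u.max(),v.min(),v.max(),toplane("top",[[(u.min()+u.max())/2,(v.min()+v.max())/2]],270))
E
```

```text
clock: 9.38
eef_pos: [452.1, -129.6, 449.7]
eef_rot: [-3.142, -0.0, 0.442]
wrist_force: [-0.7, 0.4, -0.6]
finger_gap: 13.6
finger_force: 39.9
[ 452.0877556  -129.6449154   449.69343929] [547.4877556 -85.6449154]
621 225 259 175 203 [[557.97411865 -86.89511769 270.        ]]
```

View pics/s5.png

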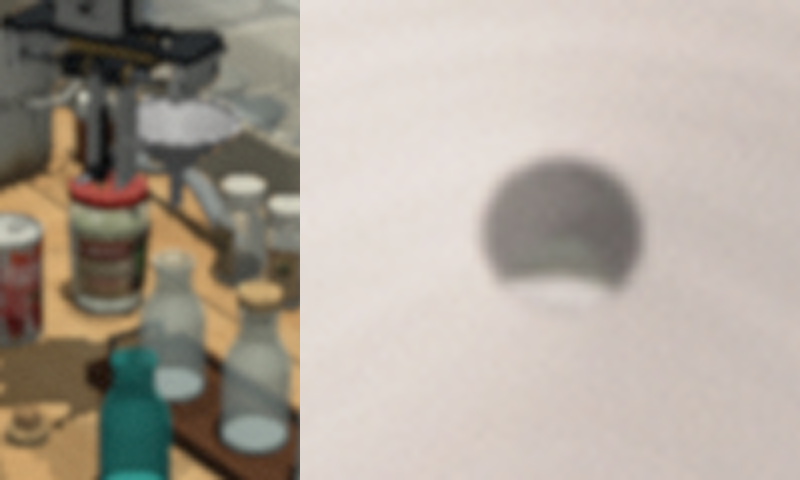

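The spout sits over the neck in the scene view (column 175 against 172 of the 4x crop). The hole centre at wrist (287.8,78.8) confirms the axis offset. I'll descend slowly.

```bash
python3 -m creep '{"slide":[[0,0,-0.8],[0,0,-1.1],[0,0,-1.1],[0,0,-1],[0,0,-0.6],[0,0,0]],"turn":[0,0,0,0,0,0],"claw":[0,0,0,0,0,0]}'
python3 -m creep '{"slide":[[0,0,-0.5],[0,0,-0.6],[0,0,-0.6],[0,0,-0.6],[0,0,-0.4],[0,0,-0.2],[0,0,0],[0,0,0]],"turn":[0,0,0,0,0,0,0,0],"claw":[0,0,0,0,0,0,0,0]}'
python3 - <<'E'
from h import *
s=manip.read_state();print(s["eef_pos"],s["wrist_force"],s["moment"])
p,d=manip.camera("scene");np.savez("s6.npz",p=p)
P=cloud("scene",d)
b=(abs(P[...,0]-547)<65)&(abs(P[...,1]+86)<65)&(P[...,2]>170)&(P[...,2]<240);X=P[b];print(np.percentile(X,[2,98],axis=0))
cv2.imwrite("pics/s6.png",cv2.resize(p[150:230,240:340,::-1],None,fx=7,fy=7,interpolation=2))
E
```

```text
clock: 10.28
eef_pos: [452.1, -130.2, 403.3]
eef_rot: [-3.141, 0.0, 0.442]
wrist_force: [-0.8, 0.7, -0.5]
finger_gap: 13.5
finger_force: 39.9
clock: 11.28
eef_pos: [452.1, -130.2, 374.8]
eef_rot: [3.141, -0.0, 0.442]
wrist_force: [-0.5, 0.5, -0.7]
finger_gap: 13.5
finger_force: 39.9
[ 452.1295289  -130.19674767  374.83805125] [-0.49534747  0.49378397 -0.70284253] [-0.04077634  0.20369526  0.02834389]
[[ 494.91904105 -141.12913603  171.15352923]
 [ 599.41739861  -30.5116671   202.19800738]]
```

View pics/s6.png

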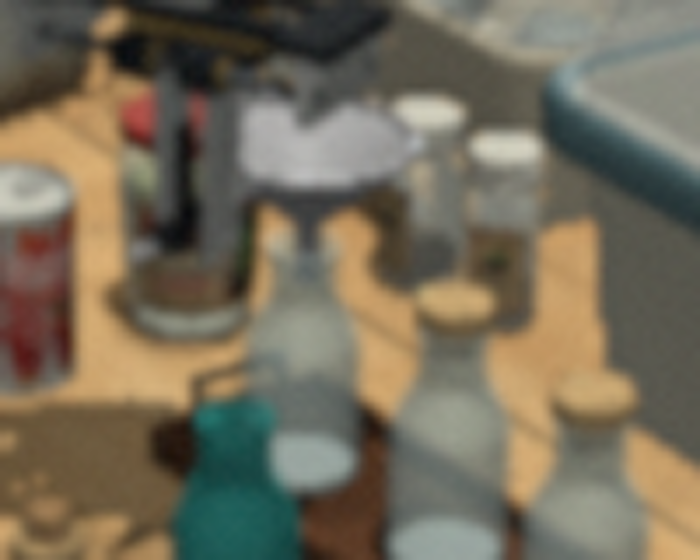

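The spout is in the neck, but in this view it looks slightly right of centre (310 against about 304). I'll check by projecting the expected axes and measuring columns.

```bash
python3 - <<'E'
from h import *
c=manip.calibration("scene");K=np.array(c["intrinsics"]);T=np.linalg.inv(np.array(c["pose"]))
def pr(x):
    q=T@[*x,1];return np.array([K[0,2]+K[0,0]*q[0]/-q[2],K[1,2]-K[1,1]*q[1]/-q[2]])
for z in(199,155,141,7):print(z,pr((547.3,-86.0,z)),"crop",(pr((547.3,-86,z))-[240,150])*7)
print("dpix per mm x,y",pr((557.3,-86,141))-pr((547.3,-86,141)),pr((547.3,-76,141))-pr((547.3,-86,141)))
a=np.load("scene.npz")["p"];b=np.load("s6.npz")["p"]
A=cv2.resize(a[170:200,265:305],None,fx=10,fy=10,interpolation=2);B=cv2.resize(b[170:200,265:305],None,fx=10,fy=10,interpolation=2)
o=np.hstack([A[:,:395],B])
for i in range(0,40,5):
    for off in(0,395):
        if i*10+off<o.shape[1]:o[:8,i*10+off]=255;cv2.putText(o,str(265+i),(i*10+off,18),0,.3,(255,0,0),1)
for i in range(0,30,5):o[i*10,:12]=255;cv2.putText(o,str(170+i),(0,i*10+12),0,.3,(255,0,0),1)
cv2.imwrite("pics/c6.png",o[...,::-1])
E
```

```text
199 [283.80599605 169.26525219] crop [306.64197236 134.85676531]
155 [283.61234381 180.51751   ] crop [305.2864067  213.62256999]
141 [283.55164484 184.04445351] crop [304.86151389 238.31117457]
7 [282.99201306 216.56213167] crop [300.9440914  465.93492167]
dpix per mm x,y [ 2.28372429 -0.6355432 ] [-1.55901723 -0.9998693 ]
```

View pics/c6.png

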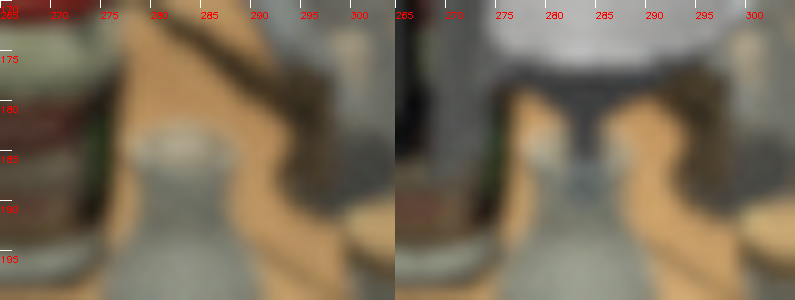

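In the before/after crops the lip centre is at column 283.5 and the spout at 284.0, an offset of about 1–2 mm. I'll make a small correction, settle and hand in.

```bash
python3 -m creep '{"slide":[[-0.05,0.08,0],[0,0,0],[0,0,0],[0,0,0],[0,0,0],[0,0,0]],"turn":[0,0,0,0,0,0],"claw":[0,0,0,0,0,0]}' && python3 -c "
from cell import manip
print(manip.sign_off())"
```

```text
clock: 12.08
eef_pos: [451.6, -129.4, 374.7]
eef_rot: [3.142, -0.0, 0.442]
wrist_force: [-0.4, 0.1, -0.8]
finger_gap: 14.0
finger_force: 39.9
the job is handed in; nothing more can be done
None
```

The job is handed in: the gripper is holding the funnel upright in the neck of the open bottle (the leftmost in the tray), with the spout within about 2 mm of centre and its tip about 23 mm below the rim by my measurements; no verdict came back.

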